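# Open the canvas clamp

## Robot

A 6-joint arm with a two-finger parallel gripper is mounted at the origin on the work surface. World frame = base frame: x ahead of the robot, y to its left, z up, the work surface at z = 0. Lengths are in mm, angles in rad, forces in N, time in s.
With the tool pointing down it reaches from about 275 to 750 mm from the base axis. Payload 10.2 kg.
Tool frame: the origin (TCP) lies at the centre of the arm's flange, where the gripper is bolted on; the fingertips stand ctrl.tip_reach ahead of it and the grasp point (between the pads) lies 155 mm ahead of it (ctrl.tip_reach is the distance from the TCP to the fingertips, in mm); z points along the fingers, y is the direction in which the jaws open and shut (so a half turn about z gives the same grasp; the last joint's range is limited). The gripper opens to 85 mm and grips with 20 to 120 N. Pads are 22 mm wide; open, the fingers measure 114 mm over their backs; the gripper's body (76 mm by 85 mm) begins 54 mm behind the grasp point. The pads swing forward as they close: fully open they stand 13 mm farther back than shut.
Start: joints at [-1.425, 0.313, 1.498, -0, 1.331, -0.223], TCP at [189.249, -489.712, 404.694] pointing down, gripper open.
Joint ranges: [-2.94, 2.94], [-0.97, 2.17], [0.19, 2.56], [-1.23, 4.37], [0.02, 3.11], [-2.88, 2.88]. Speed limits (rad/s): [2.39, 2.39, 3.01, 3.14, 3.14, 3.14].

## Interface

Orientations are given as a unit quaternion [w, x, y, z].
In Python, from rig import ctrl, viewer gives the robot as it stands.
- The arm moves only by the tool drive_tool, never from a script. Its argument "rows" is a list that holds one entry, the list of rows, each a list of 6 numbers: the shift along the world's x, y, z normalised to -1 to 1, where 1 is 0.1 m, then the turn, a rotation vector about the world's x, y, z normalised to -1 to 1, where 1 is 90 degrees. A call has 1 to 10 rows; each row is the pose to reach, as a shift and turn from the pose measured when the call began; what a row does not reach only later rows make up. A row lasts 1/8 s, in which the tool goes at most 62.5 mm and 10.7 degrees, less where a joint would pass 70% of its speed; a pose out of reach is approached as far as the arm can. A call with a number of a shift or a turn outside -1 to 1 is refused whole. A call with a gripper value outside its range is refused whole. "fingers" is the opening, from -1 (shut) to 1 (fully open), set as the call begins (left out, the last holds). The fingers move at their own pace and stop on an object; "force" is the grip in N (left out, the last holds). Time passes only in rows, so rows that repeat a pose let the fingers close. It gives the time, the measured TCP pose, the force and the opening at its end, in the units of the state.
- ctrl.sense(): the state, without advancing time (a new reading comes with each control period).
- viewer.capture(name): name is "scene" or "top" or "wrist"; returns the picture (400x640x3 uint8, red, green, blue); there is no depth.
- viewer.calibration(name): a dict with "mtx" (3x3 intrinsics, pixels), "extrinsics" (4x4, takes a point from camera to world coordinates). Camera axes: x right, y up, looking along -z (the intrinsics and any distortion apply to the point x, -y, -z); pixel columns grow to the right and rows downward; lengths in mm; the calibration is good to about 2 mm. A picture is of the moment at which its call begins: read the wrist's pose just before it. calibration takes no time and is no camera call; for the wrist camera it gives the pose at the moment of the call.
- ctrl.finish_job(): hands the job in, once; it reports no verdict.
The state is a dict: "time_s": time; "joints": joint angles; "dq": joint speeds; "tau": joint torques, N m; "eef_pos": TCP position; "ee_rot": TCP orientation; "force": force on the tool from outside, world axes, zero at the start; "wrist_torque": the same for the moment, N m; "grip_width": opening from 0.0 (shut) to 1.0 (fully open).
Only numpy, scipy, OpenCV 4.12 (cv2) and the standard library are available. Lean on these libraries where they do the work, as an engineer would, in place of code of your own. Each camera call takes 0.05 s, during which the arm holds its last target.

## Task

Open the canvas clamp on the table: press down the steel release tab on its sliding jaw and, keeping the tab down, push the jaw back along its bar, away from the little canvas, until it stands against the end stop. Then let go of the tab so that it springs up. Only press and push: leave the little canvas lying in the clamp, and the cups, paint jars, phone and palette around it, where they are.

Things in the scene. Friction and masses are not known exactly. Their poses are not given: they have to be found in the camera images.
- clamp: Fixed canvas clamp: pale wooden bed 420 x 130 x 18 mm, toothed aluminium bar 26 mm wide along its middle (top at 30 mm). Origin: middle of the bed's underside, on the table. x axis: along the bar, the way the jaw is pushed back; z up. Wooden fixed jaw at x -200 to -180 mm, wooden end stop (70 mm wide) at x +180 to +200 mm, both 52 mm high. Place and yaw vary.
- jaw (a joint): Sliding jaw on the bar, m, growing along the clamp's +x; 0 nearest the canvas (starts 0 to 0.07), 0.15 hard on the end stop. Black carriage 120 mm long, wooden face (90 mm wide, 53 mm high) towards the canvas, upright push wall across it. The ratchet stops it going back (up to 8 mm play) unless the tab is down; then about 3 N friction plus 12 N per m/s; stays where left.
- release (a joint): Release tab's angle, rad: 0 up (locked), 0.25 fully down; jaw free above about 0.14. Steel rocker, hinged 34 mm behind the front of the push wall, passing under it. Sprung: at point tab about 1.5 N starts it and 4 N holds it fully down, right at the wall 2 N and 6 N. Resting on a tooth it may stand at up to 0.12 untouched.
- tab (a point): Place to press: middle of the open top of the release tab, over the bar, height 54 mm when up; moves with the jaw. Tab 36 mm wide, open from above from 22 mm before this point (canvas side) to 16 mm after it, where the push wall begins. Full travel here 12 mm down, jaw free after 7 mm; right at the wall 8.5 and 5 mm. Press here, then push on the wall while pressing.
- wall (a point): Middle of the upper edge of the jaw's push wall, on the face towards the tab and canvas, height 94 mm. Wall 68 mm wide, 14 mm thick, from height 62 to 94 mm: the face to push on, in the clamp's +x direction, with the finger still on the tab below.
- canvas: Small painted canvas, 80 (along the bar) x 100 x 14 mm, 90 g, loose, lying on the clamp next to the fixed jaw. Origin: centre of its underside, at height 30 mm. To be left alone.
- coffee: Paper coffee cup with lid, 118 mm high, 86 mm wide; loose, to be left alone. Origin: centre of its underside, on the table.
- brush_cup: Red plastic cup holding paint brushes, cup 105 mm high and 88 mm wide, brushes up to 190 mm high; loose, to be left alone. Origin: centre of its underside, on the table.
- paint0: Small paint jar, 44 mm wide, 52 mm high, on the robot's side of the clamp; loose, to be left alone. Origin: centre of its underside, on the table.
- paint1: Small paint jar like the other, beyond the clamp; loose, to be left alone. Origin: centre of its underside, on the table.
- paint2: Third small paint jar like the others, beyond the clamp; loose, to be left alone. Origin: centre of its underside, on the table.
- phone: Mobile phone lying flat, 75 x 150 x 9 mm; loose, to be left alone. Origin: centre of its underside, on the table.
- palette: White paint palette tray, 150 x 210 x 16 mm; loose, to be left alone. Origin: centre of its underside, on the table.

How it is judged:
By the outcome, as a careful person would: the job done as asked, in the order asked, and still so for the second after the job is handed in, with the robot touching nothing.
It also fails if it takes over 40 s, if anything falls off the work surface, if the arm or the gripper's body presses on something with over 40 N, if the wrist force passes 120 N, or if a joint passes its speed limit or range.

## Working session

There is one attempt and no reset: what is moved stays moved. The work goes in short steps, Python scripts to look and compute and a tool call to move; the robot and the scene stay as the last step left them, time stands still between calls to the robot, and variables do not carry over. Pictures are saved under pics/ and viewed, and the job is handed in when it is done.

Besides the shell and the picture viewer there is one more tool, called after "Emit:" in YAML: its name, and indented under it one key for each argument. drive_tool: Moves the arm, as the interface text tells. Scaled input: -1 to 1 covers 0.1 m each way for a shift and 90 degrees each way for a turn. Its arguments: {"type":"object","properties":{"rows":{"type":"array","items":{"type":"array","items":{"type":"array","items":{"type":"number"}}}},"fingers":{"type":"number"},"force":{"type":"number"}},"required":["rows"]}

```bash
ls; mkdir -p pics; python3 - <<'E'
from rig import ctrl, viewer
import cv2
print(ctrl.tip_reach); print(ctrl.sense())
for n in ["scene","top","wrist"]:
    c=viewer.calibration(n); print(n,c)
    cv2.imwrite(f"pics/{n}0.png",viewer.capture(n)[:,:,::-1])
E
```

```text
pics
173.4
{'time_s': 0.0, 'joints': array([-1.42542004e+00,  3.13458508e-01,  1.49843387e+00,  5.29726565e-08,
        1.33099349e+00, -2.23418929e-01]), 'dq': array([-0.00057491,  0.00032216, -0.00043723, -0.00081991,  0.00055113,
        0.00115062]), 'tau': array([-1.64835051e-04, -4.12270403e+01, -2.59742993e+01, -2.65042736e-04,
        4.15553106e-03,  2.28963063e-05]), 'eef_pos': array([ 189.23241012, -489.67245413,  404.13178416]), 'ee_rot': array([-6.46116990e-04,  9.83046676e-01,  1.83354343e-01,  2.52508871e-05]), 'force': array([ 1.31650407, -0.29063712, -1.21685311]), 'wrist_torque': array([-0.02920698, -0.02413448, -0.03911771]), 'grip_width': 1.0038532866437062}
scene {'mtx': array([[453.23756633,   0.        , 315.05767688],
       [  0.        , 453.23756633, 202.38479122],
       [  0.        ,   0.        ,   1.        ]]), 'extrinsics': array([[ 8.08822253e-01, -5.02953874e-01,  3.04703075e-01,
         8.78094439e+02],
       [ 5.88026271e-01,  6.86784389e-01, -4.27261405e-01,
        -3.73387856e+02],
       [ 5.62746329e-03,  5.24751945e-01,  8.51236587e-01,
 
[... 459 characters left out ...]
1],
       [-3.92231292e-03,  2.25929675e-01,  9.74135718e-01,
         1.20310463e+03],
       [ 0.00000000e+00,  0.00000000e+00,  0.00000000e+00,
         1.00000000e+00]])}
wrist {'mtx': array([[280.91298851,   0.        , 322.34381364],
       [  0.        , 280.91298851, 196.09225294],
       [  0.        ,   0.        ,   1.        ]]), 'extrinsics': array([[ 3.60757771e-01,  8.84509452e-01,  2.95798682e-01,
         2.65770011e+02],
       [-9.32659283e-01,  3.42371567e-01,  1.13702997e-01,
        -4.59911535e+02],
       [-7.01682451e-04, -3.16898626e-01,  9.48459155e-01,
         3.73230082e+02],
       [ 0.00000000e+00,  0.00000000e+00,  0.00000000e+00,
         1.00000000e+00]])}
```

View pics/scene0.png

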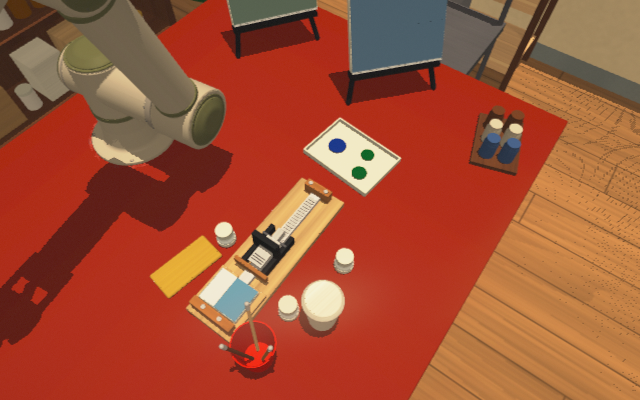

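View pics/top0.png

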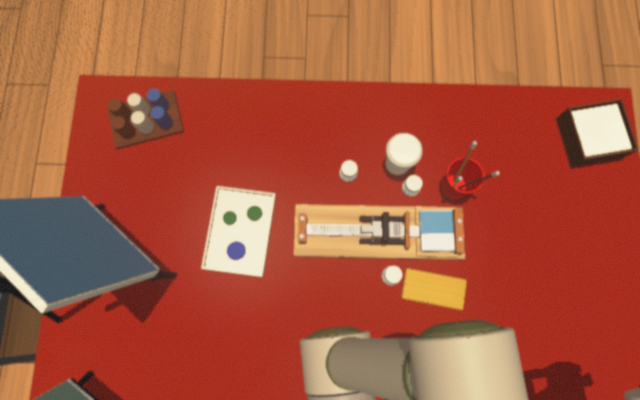

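```bash
python3 - <<'E'
import cv2
a=cv2.imread("pics/top0.png"); 
cv2.imwrite("pics/top0z.png",cv2.resize(a[80:330,180:520],None,fx=2.3,fy=2.3,interpolation=cv2.INTER_CUBIC))
E
```

```text
(no output)
```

View pics/top0z.png

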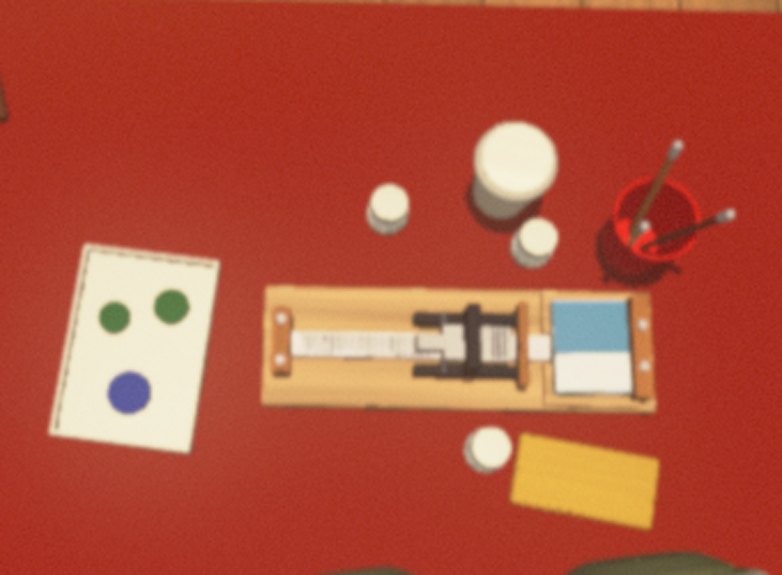

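```bash
cat > h.py <<'E'
import numpy as np
from rig import ctrl, viewer
def ray(name,u,v,z,c=None):
    c=c or viewer.calibration(name); K=c["mtx"];T=c["extrinsics"]
    d=np.array([(u-K[0,2])/K[0,0],-(v-K[1,2])/K[1,1],-1.]); d=T[:3,:3]@d; o=T[:3,3]
    return o+d*(z-o[2])/d[2]
def proj(name,p,c=None):
    c=c or viewer.calibration(name); K=c["mtx"];T=c["extrinsics"]
    q=T[:3,:3].T@(np.asarray(p)-T[:3,3]); return np.array([K[0,2]+K[0,0]*q[0]/-q[2],K[1,2]+K[1,1]*(-q[1])/-q[2]])
E
python3 - <<'E'
from h import *
z=lambda u,v,h:ray("top",180+(u+.5)/2.3-.5,80+(v+.5)/2.3-.5,h)
cs=[z(*p,18) for p in [(265,286),(651,291),(656,412),(262,405)]]
for c in cs: print(c.round(1))
print("ctr",np.mean(cs,0)); 
for i in range(4): print(np.linalg.norm(cs[i]-cs[(i+1)%4]))
ax=(cs[0]+cs[3]-cs[1]-cs[2]); print("yaw",np.arctan2(ax[1],ax[0]))
for n,p in dict(walltopL=(473,304,94),walltopR=(473,377,94),wallfrontT=(481,304,94),wallfrontB=(481,377,94),tabfar=(482,342,54),tabnear=(515,342,54),facetop=(522,304,83),facebot=(522,388,83),stopT=(282,308,52),stopB=(282,375,52),fixT=(640,292,52),fixB=(644,398,52),coffee=(516,160,118),j1=(389,200,52),j2=(538,238,52),j0=(489,447,52)).items(): print(n,z(*p).round(1))
E
```

```text
[597.8 143.1  18. ]
[ 603.5 -278.4   18. ]
[ 471.2 -278.6   18. ]
[467.2 141.2  18. ]
ctr [534.91578594 -68.18117547  18.        ]
421.6038241344548
132.30745009367416
419.81936074552164
130.58976656245227
yaw 1.582282528159763
walltopL [566.8 -74.4  94. ]
walltopR [491.7 -74.2  94. ]
wallfrontT [567.  -82.6  94. ]
wallfrontB [491.9 -82.2  94. ]
tabfar [535.2 -88.9  54. ]
tabnear [ 536.1 -123.4   54. ]
facetop [ 570.6 -126.2   83. ]
facebot [ 483.5 -125.1   83. ]
stopT [566.4 122.1  52. ]
stopB [494.9 119.5  52. ]
fixT [ 593.9 -256.8   52. ]
fixB [ 481.1 -256.8   52. ]
coffee [ 714.3 -115.9  118. ]
j1 [688.9  10.6  52. ]
j2 [ 650.5 -149.7   52. ]
j0 [426.1 -95.8  52. ]
```

Emit:
drive_tool:
  rows:
    - [[0.33, 0.33, 0, 0, 0, 0.07], [0.66, 0.66, 0, 0, 0, 0.14], [1, 1, 0, 0, 0, 0.2], [1, 1, 0, 0, 0, 0.2]]
  fingers: -1

```text
time_s: 0.65
eef_pos: [290.8, -387.9, 404.3]
ee_rot: [-0.001, 0.942, 0.337, 0.0]
force: [1.0, -1.1, -0.7]
grip_width: 0.141
```

Emit:
drive_tool:
  rows:
    - [[0.33, 0.33, 0, 0, 0, 0.07], [0.66, 0.66, 0, 0, 0, 0.14], [1, 1, 0, 0, 0, 0.2], [1, 1, 0, 0, 0, 0.2]]

```text
time_s: 1.15
eef_pos: [391.8, -286.8, 404.2]
ee_rot: [-0.001, 0.876, 0.481, 0.0]
force: [0.0, 0.3, -0.5]
grip_width: -0.0
```

Emit:
drive_tool:
  rows:
    - [[0.33, 0.33, 0, 0, 0, 0.07], [0.66, 0.66, 0, 0, 0, 0.14], [1, 1, 0, 0, 0, 0.2], [1, 1, 0, 0, 0, 0.2]]

```text
time_s: 1.65
eef_pos: [492.7, -186.3, 403.8]
ee_rot: [-0.001, 0.79, 0.613, -0.0]
force: [-0.2, -0.5, 0.0]
grip_width: 0.001
```

```bash
python3 - <<'E'
from h import *
from scipy.spatial.transform import Rotation as R
s=ctrl.sense(); q=s["ee_rot"]; print(s["eef_pos"],s["grip_width"],s["force"],s["joints"],s["time_s"],ctrl.tip_reach)
M=R.from_quat(np.roll(q,-1)).as_matrix(); print(M.round(4)); 
t=np.array([1,0.0115,0]); a=np.degrees(np.arctan2(.0115,1)-np.arctan2(M[1,1],M[0,1])); print("need turn deg",a,a/90)
E
```

```text
[ 492.71603859 -186.31938359  403.77640666] 0.0006763002442817844 [-0.20099894 -0.46826847  0.01310723] [-5.84176555e-01  3.17800755e-01  1.49346484e+00  2.23081385e-04
  1.33223484e+00 -3.33889719e-01] 1.65 173.4
[[ 2.477e-01  9.688e-01 -1.500e-03]
 [ 9.688e-01 -2.477e-01  1.200e-03]
 [ 8.000e-04 -1.700e-03 -1.000e+00]]
need turn deg 15.002242880376317 0.16669158755973684
```

Emit:
drive_tool:
  rows:
    - [[0.2, 0.1, -0.3, 0, 0, 0.1], [0.4, 0.1, -0.6, 0, 0, 0.167], [0.4, 0.1, -0.6, 0, 0, 0.167], [0.4, 0.1, -0.6, 0, 0, 0.167]]

```text
time_s: 2.15
eef_pos: [532.1, -177.5, 344.8]
ee_rot: [-0.0, 0.704, 0.71, -0.0]
force: [-0.1, -0.7, 0.5]
grip_width: 0.005
```

```bash
python3 - <<'E'
from h import *
import cv2,pickle
s=ctrl.sense(); c=viewer.calibration("wrist"); print(s["eef_pos"],c["extrinsics"].round(3))
a=viewer.capture("wrist"); pickle.dump(c,open("c1.pkl","wb"))
cv2.imwrite("pics/w1.png",a[:,:,::-1])
cv2.imwrite("pics/w1z.png",cv2.resize(a[:,:,::-1][0:260,170:470],None,fx=2.3,fy=2.3,interpolation=cv2.INTER_CUBIC))
E
```

```text
[ 532.05839028 -177.52077811  344.80100404] [[ 1.00000e+00 -9.00000e-03 -0.00000e+00  5.32226e+02]
 [ 8.00000e-03  9.49000e-01  3.17000e-01 -9.59010e+01]
 [-2.00000e-03 -3.17000e-01  9.49000e-01  3.13822e+02]
 [ 0.00000e+00  0.00000e+00  0.00000e+00  1.00000e+00]]
```

View pics/w1.png

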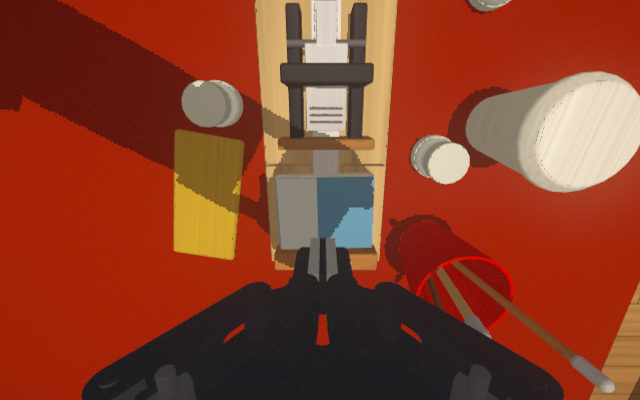

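View pics/w1z.png

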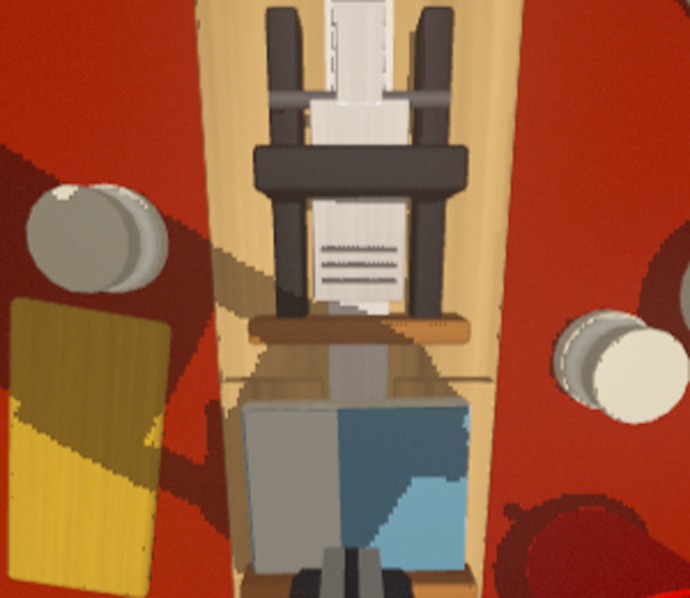

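```bash
python3 - <<'E'
from h import *
import pickle,cv2
c=pickle.load(open("c1.pkl","rb"))
z=lambda u,v,h:ray("wrist",170+(u+.5)/2.3-.5,(v+.5)/2.3-.5,h,c)
for n,p in dict(tabFL=(314,300,54),tabFR=(404,300,54),tabBL=(314,198,54),tabBR=(406,198,54),wallBotL=(257,194,62),wallBotR=(467,194,62),wallTopBackL=(254,146,94),wallTopBackR=(468,146,94),WTF=(360,175,94),WTF2=(360,188,94),faceL=(249,343,53),faceR=(470,343,53),bedL=(222,378,18),bedR=(492,378,18),bedL2=(196,0,18),bedR2=(523,0,18),carrEndL=(283,8,45),carrEndR=(437,8,45),cupj0=(80,237,52)).items(): print(n,z(*p).round(1))
a=cv2.imread("pics/w1.png")[50:150,270:385]
cv2.imwrite("pics/w1zz.png",cv2.resize(a,None,fx=6,fy=6,interpolation=cv2.INTER_CUBIC))
E
```

```text
tabFL [ 517.2 -119.9   54. ]
tabFR [ 552.6 -119.6   54. ]
tabBL [517.6 -82.5  54. ]
tabBR [552.1 -82.2  54. ]
wallBotL [497.4 -81.7  62. ]
wallBotR [573.5 -81.1  62. ]
wallTopBackL [501.4 -69.7  94. ]
wallTopBackR [567.7 -69.1  94. ]
WTF [534.4 -77.7  94. ]
WTF2 [534.4 -81.5  94. ]
faceL [ 490.8 -137.1   53. ]
faceR [ 579.9 -136.3   53. ]
bedL [ 472. -159.   18.]
bedR [ 597.6 -157.9   18. ]
bedL2 [470.1  -8.7  18. ]
bedR2 [598.   -7.7  18. ]
carrEndL [506.7 -18.9  45. ]
carrEndR [561.6 -18.5  45. ]
cupj0 [427.3 -97.1  52. ]
```

View pics/w1zz.png

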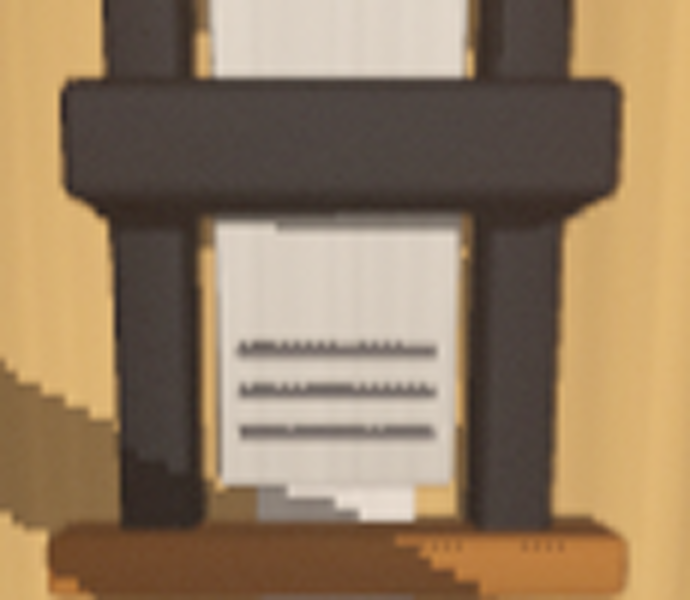

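Emit:
drive_tool:
  rows:
    - [[0.03, 0.4, -0.2, 0, 0, 0], [0.03, 0.775, -0.4, 0, 0, 0], [0.03, 0.775, -0.7, 0, 0, 0], [0.03, 0.775, -1, 0, 0, 0], [0.03, 0.775, -1, 0, 0, 0], [0.03, 0.775, -1, 0, 0, 0]]

```text
time_s: 2.95
eef_pos: [535.3, -100.3, 247.0]
ee_rot: [0.001, 0.704, 0.71, 0.0]
force: [-0.0, -0.3, 0.0]
grip_width: -0.001
```

```bash
python3 - <<'E'
from h import *
import cv2
s=ctrl.sense(); print(s["eef_pos"],s["force"],s["wrist_torque"],s["time_s"])
a=viewer.capture("wrist")[:,:,::-1]
cv2.imwrite("pics/w2.png",cv2.resize(a[120:400,150:490],None,fx=2,fy=2,interpolation=cv2.INTER_CUBIC))
a=viewer.capture("scene")[:,:,::-1]
cv2.imwrite("pics/s2.png",cv2.resize(a[140:340,160:380],None,fx=3,fy=3,interpolation=cv2.INTER_CUBIC))
E
```

```text
[ 535.31576149 -100.2886501   247.02615293] [-0.01117762 -0.32961952  0.01072075] [-0.03513615  0.03775655  0.00599576] 2.95
```

View pics/w2.png

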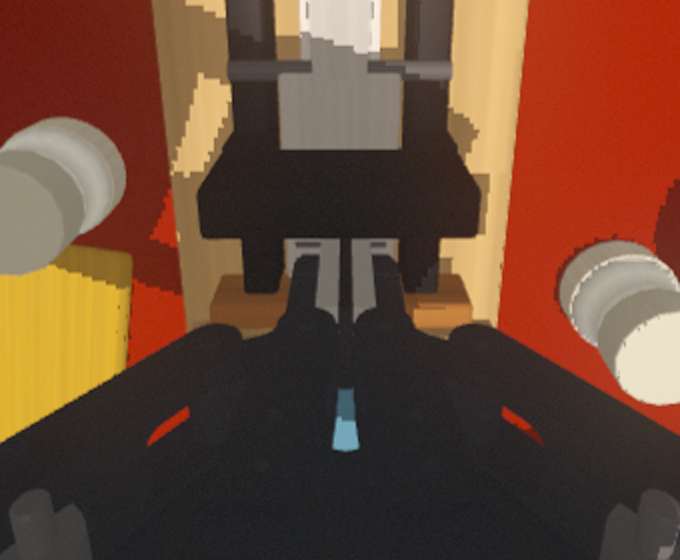

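View pics/s2.png

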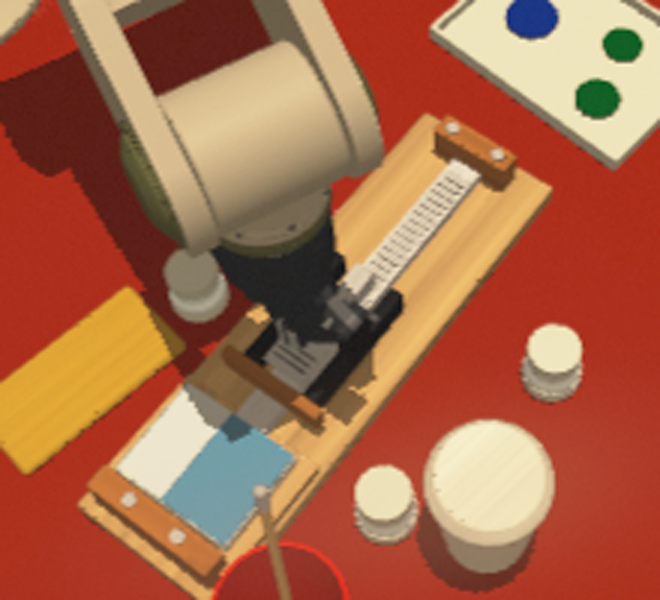

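The fingers stand centred over the tab (gap at column 345, tab's middle at about 343), in front of the wall. Now lowering onto it.

Emit:
drive_tool:
  rows:
    - [[0, 0, -0.1, 0, 0, 0], [0, 0, -0.16, 0, 0, 0], [0, 0, -0.2, 0, 0, 0], [0, 0, -0.2, 0, 0, 0], [0, 0, -0.2, 0, 0, 0]]

```text
time_s: 3.68
eef_pos: [535.4, -100.2, 227.0]
ee_rot: [0.001, 0.704, 0.71, 0.0]
force: [0.3, -0.2, 0.4]
grip_width: 0.001
```

Emit:
drive_tool:
  rows:
    - [[0, 0, -0.03, 0, 0, 0], [0, 0, -0.06, 0, 0, 0], [0, 0, -0.08, 0, 0, 0], [0, 0, -0.08, 0, 0, 0]]

```text
time_s: 4.18
eef_pos: [535.5, -100.1, 219.0]
ee_rot: [0.002, 0.704, 0.71, 0.0]
force: [0.2, 1.1, 3.8]
grip_width: -0.001
```

Emit:
drive_tool:
  rows:
    - [[0, 0.03, 0, 0, 0, 0], [0, 0.06, 0, 0, 0, 0], [0, 0.09, 0, 0, 0, 0], [0, 0.12, 0, 0, 0, 0], [0, 0.15, 0, 0, 0, 0]]

```text
time_s: 4.8
eef_pos: [535.5, -84.9, 219.0]
ee_rot: [0.002, 0.704, 0.71, 0.0]
force: [-0.3, -3.0, 2.9]
grip_width: 0.003
```

Emit:
drive_tool:
  rows:
    - [[0, 0.02, -0.01, 0, 0, 0], [0, 0.04, -0.015, 0, 0, 0], [0, 0.06, -0.015, 0, 0, 0], [0, 0.06, -0.015, 0, 0, 0]]

```text
time_s: 5.3
eef_pos: [535.5, -78.7, 217.5]
ee_rot: [0.001, 0.704, 0.71, 0.001]
force: [-0.8, -1.4, 3.5]
grip_width: -0.001
```

```bash
python3 - <<'E'
from h import *
import cv2
s=ctrl.sense(); print(s["eef_pos"],s["force"],s["wrist_torque"],s["time_s"])
a=viewer.capture("wrist")[:,:,::-1]
cv2.imwrite("pics/w3.png",cv2.resize(a[120:400,150:490],None,fx=2,fy=2,interpolation=cv2.INTER_CUBIC))
E
```

```text
[535.45608354 -78.66784577 217.51573575] [-0.83603213 -1.42605635  3.51211198] [-0.21544564  0.23594302  0.03218875] 5.3
```

View pics/w3.png

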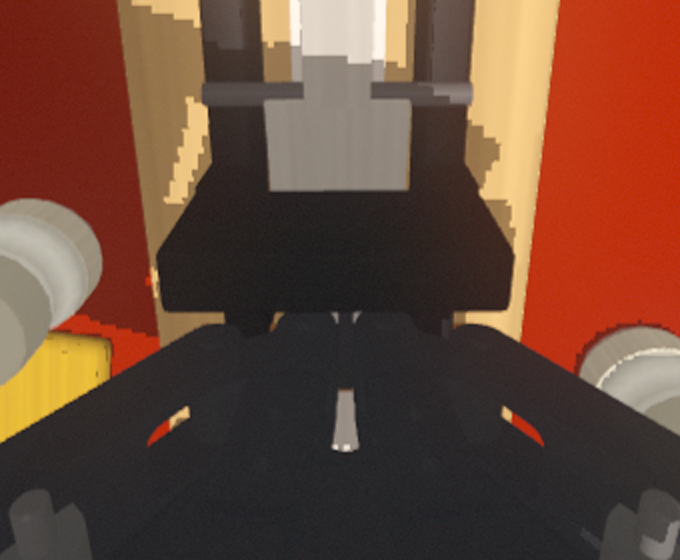

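Emit:
drive_tool:
  rows:
    - [[0, 0.04, 0, 0, 0, 0], [0, 0.08, 0, 0, 0, 0], [0, 0.12, 0, 0, 0, 0], [0, 0.16, 0, 0, 0, 0], [0, 0.2, 0, 0, 0, 0], [0, 0.24, 0, 0, 0, 0]]

```text
time_s: 6.1
eef_pos: [535.4, -54.4, 217.5]
ee_rot: [0.001, 0.704, 0.71, 0.0]
force: [-1.0, -3.5, 3.4]
grip_width: -0.001
```

Emit:
drive_tool:
  rows:
    - [[0, 0.06, 0, 0, 0, 0], [0, 0.13, 0, 0, 0, 0], [0, 0.2, 0, 0, 0, 0], [0, 0.27, 0, 0, 0, 0], [0, 0.34, 0, 0, 0, 0], [0, 0.41, 0, 0, 0, 0], [-0.01, 0.48, 0, 0, 0, 0], [-0.01, 0.55, 0, 0, 0, 0], [-0.01, 0.62, 0, 0, 0, 0], [-0.01, 0.68, 0, 0, 0, 0]]

```text
time_s: 7.35
eef_pos: [534.5, 14.0, 217.6]
ee_rot: [0.001, 0.704, 0.71, 0.001]
force: [1.4, -3.4, 3.0]
grip_width: -0.002
```

```bash
python3 - <<'E'
from h import *
import cv2
s=ctrl.sense(); print(s["eef_pos"],s["force"],s["wrist_torque"],s["time_s"])
a=viewer.capture("wrist")[:,:,::-1]
cv2.imwrite("pics/w4.png",cv2.resize(a[0:400,150:490],None,fx=1.5,fy=1.5,interpolation=cv2.INTER_CUBIC))
a=viewer.capture("scene")[:,:,::-1]
cv2.imwrite("pics/s4.png",cv2.resize(a[140:340,160:380],None,fx=3,fy=3,interpolation=cv2.INTER_CUBIC))
E
```

```text
[534.5237239   14.0450469  217.58306814] [ 1.44829815 -3.41180214  3.02726262] [-0.57467748 -0.30804441  0.04134032] 7.35
```

View pics/w4.png

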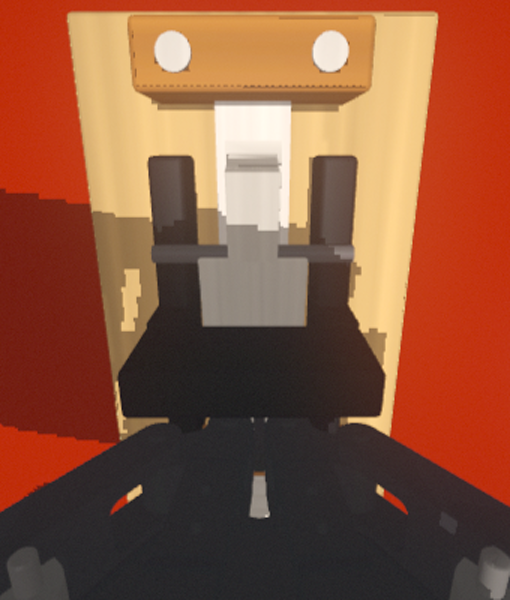

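View pics/s4.png

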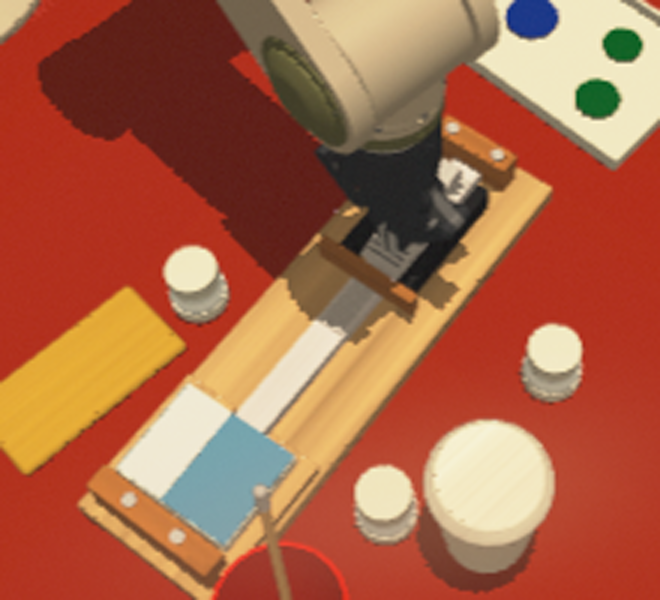

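The jaw follows with a 3.4 N push; about 24 mm remain to the end stop. Continuing, then creeping onto the stop.

Emit:
drive_tool:
  rows:
    - [[0, 0.05, 0, 0, 0, 0], [0, 0.1, 0, 0, 0, 0], [0, 0.14, 0, 0, 0, 0], [0, 0.17, 0, 0, 0, 0], [0, 0.19, 0, 0, 0, 0]]

```text
time_s: 8.07
eef_pos: [534.4, 33.4, 217.5]
ee_rot: [0.001, 0.704, 0.71, 0.001]
force: [0.6, -5.1, 3.5]
grip_width: 0.001
```

Emit:
drive_tool:
  rows:
    - [[0, 0.015, 0, 0, 0, 0], [0, 0.03, 0, 0, 0, 0], [0, 0.04, 0, 0, 0, 0]]

```text
time_s: 8.45
eef_pos: [534.5, 35.0, 217.6]
ee_rot: [0.003, 0.704, 0.71, -0.002]
force: [-3.1, -31.9, 4.4]
grip_width: -0.003
```

Emit:
drive_tool:
  rows:
    - [[0, 0, 0, 0, 0, 0], [0, 0, 0, 0, 0, 0]]

```text
time_s: 8.7
eef_pos: [534.5, 34.7, 217.6]
ee_rot: [0.003, 0.704, 0.71, -0.002]
force: [-0.6, -7.3, 3.9]
grip_width: 0.002
```

Light contact against the stop (7 N); now letting the tab up, straight upward.

Emit:
drive_tool:
  rows:
    - [[0, 0, 0.04, 0, 0, 0], [0, 0, 0.08, 0, 0, 0], [0, 0, 0.12, 0, 0, 0], [0, -0.02, 0.2, 0, 0, 0], [0, -0.04, 0.4, 0, 0, 0], [0, -0.05, 0.7, 0, 0, 0], [0, -0.05, 0.8, 0, 0, 0]]

```text
time_s: 9.57
eef_pos: [534.6, 29.7, 299.1]
ee_rot: [0.004, 0.704, 0.71, -0.001]
force: [-0.3, -0.1, -0.7]
grip_width: -0.004
```

Emit:
drive_tool:
  rows:
    - [[0, -0.3, 0.3, 0, 0, 0], [0, -0.7, 0.5, 0, 0, 0], [0, -1, 0.5, 0, 0, 0], [0, -1, 0.5, 0, 0, 0]]

```text
time_s: 10.07
eef_pos: [534.4, -71.6, 348.5]
ee_rot: [0.003, 0.705, 0.709, -0.001]
force: [0.1, -0.2, 0.2]
grip_width: 0.001
```

```bash
python3 - <<'E'
from h import *
import cv2,pickle
s=ctrl.sense(); c=viewer.calibration("wrist"); print(s["eef_pos"],s["force"],s["time_s"]); pickle.dump(c,open("c5.pkl","wb"))
a=viewer.capture("wrist")[:,:,::-1]; cv2.imwrite("pics/w5.png",a)
cv2.imwrite("pics/w5z.png",cv2.resize(a[0:260,170:470],None,fx=2.3,fy=2.3,interpolation=cv2.INTER_CUBIC))
a=viewer.capture("scene")[:,:,::-1]
cv2.imwrite("pics/s5.png",cv2.resize(a[100:380,130:430],None,fx=2.1,fy=2.1,interpolation=cv2.INTER_CUBIC))
E
```

```text
[534.40086482 -71.60815771 348.51256509] [ 0.06286324 -0.17890142  0.20045203] 10.075
```

View pics/w5z.png

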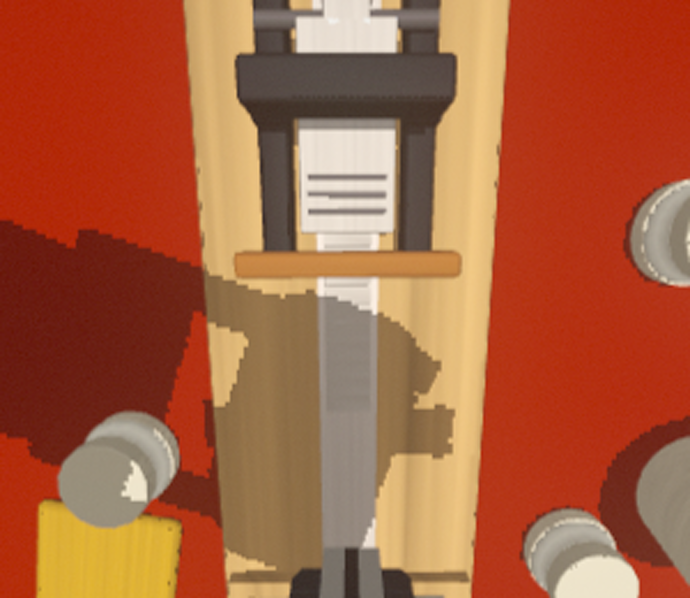

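View pics/s5.png

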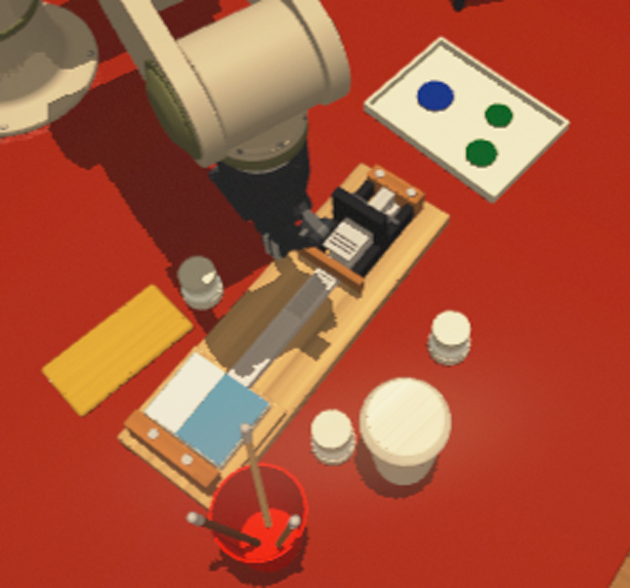

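Emit:
drive_tool:
  rows:
    - [[0, 0.4, 0, 0, 0, 0], [0, 0.8, 0, 0, 0, 0], [0, 0.9, 0, 0, 0, 0], [0, 0.9, 0, 0, 0, 0]]

```text
time_s: 10.68
eef_pos: [534.4, 20.9, 348.3]
ee_rot: [0.003, 0.703, 0.711, -0.001]
force: [-0.1, -0.3, 0.2]
grip_width: 0.002
```

```bash
python3 - <<'E'
from h import *
import cv2,pickle
c=viewer.calibration("wrist"); pickle.dump(c,open("c6.pkl","wb"))
a=viewer.capture("wrist")[:,:,::-1]
cv2.imwrite("pics/w6z.png",cv2.resize(a[0:260,200:440],None,fx=2.3,fy=2.3,interpolation=cv2.INTER_CUBIC))
t=viewer.capture("top")[:,:,::-1]; cv2.imwrite("pics/top6.png",t)
t0=cv2.imread("pics/top0.png"); cv2.imwrite("pics/cmp6.png",np.vstack([t0[110:320,190:520],t[110:320,190:520]]))
E
```

```text
(no output)
```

View pics/w6z.png

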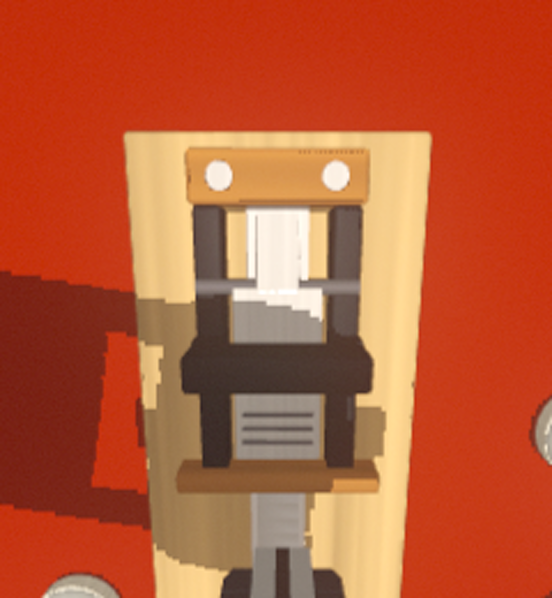

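View pics/cmp6.png

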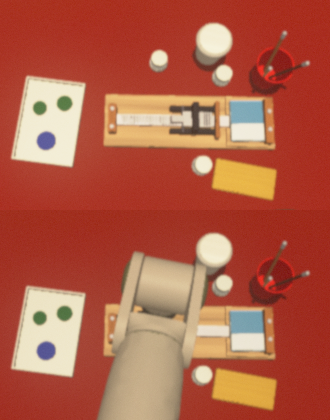

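```bash
python3 - <<'E'
from h import *
import pickle
c=pickle.load(open("c5.pkl","rb"))
z=lambda u,v,h:ray("wrist",170+(u+.5)/2.3-.5,(v+.5)/2.3-.5,h,c)
for h in (54,48,42): print(h,(z(394,233,h)-z(301,233,h))[0].round(1), z(347,233,h)[1].round(1), z(347,119,54)[1].round(1))
print(ctrl.sense()["force"]); print(ctrl.finish_job())
E
```

```text
54 35.9 9.3 48.8
48 36.7 9.3 48.8
42 37.5 9.2 48.8
[ 0.80074831 -0.09019601  0.68586104]
the job is handed in; nothing more can be done
None
```

The clamp is open: I pressed the release tab down about 8–10 mm with the shut fingertips. Keeping it down, I pushed the jaw back about 130 mm until it met the end stop. I then eased off the push, lifted straight up so the tab could spring back, and moved clear. I handed the job in with about 11 s on the clock.

- **End stop:** while sliding, the push force stayed at about 3–5 N, then rose to 32 N once the jaw met the stop. The last wrist picture shows the carriage touching the stop, with no gap.
- **Tab:** its front edge measures 35.9 mm wide if it stands at its "up" height of 54 mm, against the true 36 mm. That agrees with the tab being up, but the same edge would measure only 36.7 mm at 48 mm height, so the check is not a sharp one.
- **Surroundings:** the canvas, coffee cup, brush cup, palette, phone and two of the paint jars look unmoved in the last top view. The arm hid the third jar (beyond the clamp) there. In the scene pictures it looks unmoved up to after the push, before a last 90 mm shift made high above the table for the final look.
- **Contact at hand-in:** the measured force was under 1 N in each direction, so the robot was touching nothing.

No check failed or disagreed.

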